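Turn the utensil tray the right way round in its box

ROBOT

A 7-joint arm with a two-finger parallel gripper is mounted at the origin on a cart in front of the work surface, level with it; the furniture and walls round the work are solid. World frame = base frame: x ahead of the robot, y to its left, z up, the work surface at z = 0. Lengths are in m, angles in rad, forces in N, time in s.
With the tool pointing down it reaches from about 0.35 to 0.9 m from the base axis. Payload 8.1 kg.
Tool frame: the origin (TCP) lies midway between the tips of the shut fingers; the grasp point (between the pads) lies arm.grasp_offset behind it (arm.grasp_offset is the distance from the TCP to the grasp point, in m); z points along the fingers, y is the line along which they close (so a half turn about z gives the same grasp; the last joint's range is limited). The gripper opens to 92 mm and grips with 3 to 60 N. Pads are 19 mm wide; open, the fingers measure 130 mm over their backs; the gripper's body (75 mm by 190 mm) begins 47 mm behind the grasp point.
Start: joints at [1.214, 0.434, 0.025, 1.573, -0.012, 1.134, -0.075], TCP at [0.157, -0.605, 0.189] pointing down, gripper open.
Joint ranges: [-2.62, 2.62], [-0.44, 2.09], [-1.27, 1.32], [0.08, 2.57], [-1.32, 4.46], [0.12, 2], [-2.74, 2.74]. Speed limits (rad/s): [2.22, 2.22, 3.01, 3.01, 3.14, 3.14, 3.14].

INTERFACE

Orientations are given as a rotation vector (axis times angle).
In Python, from cell import observe, imaging, arm gives the robot as it stands.
- The arm moves only by the tool apply_moves, never from a script. Its argument "commands" is a list of rows, each a list of 5 numbers: the opening in per cent of the stroke, from 0 (shut) to 100 (fully open), then the shift along the world's x, y, z in units of 0.06 m (1.0 is 0.06 m), then the turn about the world's z in units of 0.5 rad (1.0 is 0.5 rad). A call has 1 to 12 rows; each row shifts and turns the commanded pose from where the row before left it; what a row does not reach is not made up. A row lasts 1/8 s, in which the tool goes at most 62.5 mm and 10.7 degrees, less where a joint would pass 70% of its speed; a pose out of reach is approached as far as the arm can. A call with a number of a shift or a turn outside -1 to 1 is refused whole. A call with a gripper value outside its range is refused whole. The fingers move at their own pace and stop on an object; "newtons" is the grip in N (left out, the last holds). Time passes only in rows, so rows that do not move let the fingers close. It gives the time, the measured TCP pose, the force, the opening and the grip force at its end, in the units of the state.
- observe(): the state, without advancing time (a new reading comes with each control period).
- imaging.get_image(name): name is "side" or "top" or "wrist"; returns (picture, depth): 480x640x3 uint8, red, green, blue; 480x640 float32, m along the optical axis (not along the pixel's ray), 0 where there is no reading.
- imaging.camera_params(name): a dict with "camera_matrix" (3x3 intrinsics, pixels), "origin" and "rotation" of the camera in the world; the wrist camera has in their place "tool_from_camera" (4x4, takes a point from camera to tool coordinates, whose origin is the TCP and whose axes are the flange's). Camera axes: x right, y up, looking along -z (the intrinsics and any distortion apply to the point x, -y, -z); pixel columns grow to the right and rows downward; lengths in m; the calibration is good to about 2 mm. A picture is of the moment at which its call begins: read the wrist's pose just before it. camera_params takes no time and is no camera call.
- arm.sign_off(): hands the job in; it is judged then, once.
The state is a dict: "clock": time; "joints": joint angles; "dq": joint speeds; "joint_efforts": joint torques, N m; "position": TCP position; "ee_rot": TCP orientation; "force": force on the tool from outside, world axes, zero at the start; "ft_torque": the same for the moment, N m; "width": opening from 0.0 (shut) to 1.0 (fully open); "gripper_force": force on a finger pad.
Only numpy, scipy, OpenCV 4.12 (cv2) and the standard library are available. Lean on these libraries where they do the work, as an engineer would, in place of code of your own. Each camera call takes 0.05 s, during which the arm holds its last target. There are 200 camera calls.

TASK

The wooden utensil tray sits the wrong way round in its wooden box: its open end should face the low, cut-down end of the box, so that utensils can be slid out. Swing the metal catch right out of the way, lift the tray clear by its post, turn it half round and lower it gently, fully home in the box, then swing the catch squarely back over the tray. Keep the peeler and the can opener in the tray, and leave the other things on the worktop where they are.

Things in the scene. Friction and masses are not known exactly. Their poses are not given: they have to be found in the camera images.
- housing: wooden box, fixed. Outside 228 x 148 mm, inside 200 (x) x 120 (y), floor 6 thick, walls 40 high, all inner rims flaring outward over the top 8 mm as a lead-in. Origin: centre of its underside, on the worktop; z up. Its -x end is the low end, cut down to 14 mm; its +x end is full height. The catch's pivot stands outside its -y wall, at (-55, -81) mm in this frame
- tray: wooden tray, 194 x 114 mm, walls 42 high, 0.25 to 0.45 kg; 3 mm play on each side in the box. Origin: centre of its underside, 6 mm above the box's origin when home. Its +x end is the open end (8 mm lip), its -x end is full height. Its handle is a square post, 20 x 20 mm, sides along the tray's x and y, stands in the middle, top 92 mm above the origin; it balances there
- tray_grip (a point): the point to grip on the tray's post: on its axis, 75 mm above the tray's underside (17 mm below its top)
- tray_open_end (a point): middle of the top of the lip at the tray's open end, at (94.5, 0, 8) mm in the tray's frame
- catch (a joint): angle of the metal turn-button catch about its upright pivot, rad, 0 to 2.1 with firm stops. 0: the bar points along the box's +y, in over the tray, holding it down; growing turns it counter-clockwise seen from above, the bar's end swinging towards the box's -x; at 1.57 it lies along the wall; from 1.45 up the tray can pass. Stays where it is left; about 1 N at the knob moves it
- catch_knob (a point): top of the round upright knob near the end of the catch's bar, 86 mm above the box's underside. The knob is 12 mm across and stands 30 mm above the bar; its axis is 46 mm from the pivot. The bar is 13 mm wide, 64 long, 6 thick; its top is 56 mm above the box's underside
- peeler: peeler, 170 x 25 x 18 mm, lying loose in one compartment of the tray; origin: middle of its underside, x along it
- can_opener: can opener, 174 x 41 x 20 mm, lying loose in the other compartment; origin: middle of its underside, x along it
- spice_a: bystander to be left alone: spice jar, 42 mm across, 106 tall; origin: middle of its underside
- spice_b: bystander to be left alone: spice jar, 47 mm across, 97 tall; origin: middle of its underside
- jam_jar: bystander to be left alone: jam jar, 63 mm across, 104 tall; origin: middle of its underside
- onion: bystander to be left alone: onion, 68 mm across, 72 tall; origin: middle of its underside
- kitchen_timer: bystander to be left alone: round wind-up kitchen timer, 66 mm across, 58 tall; origin: middle of its underside
- mug_counter: bystander to be left alone: mug, 85 x 111 x 86 mm; origin: middle of its underside

How it is judged:
On the way, in this order (a step that is already met when the one before it is completed fails the run):
1. the catch is swung out, clear of the tray (value of joint catch above 1.4 rad), for 0.1 s.
2. the tray is lifted clear of the box (z of tray in the frame of housing above 0.045 m), for 0.1 s.
3. the tray is home in the box, its open end at the box's low end (x of tray_open_end in the frame of housing below -0.085 m and z of tray in the frame of housing below 0.009 m and horizontal distance between tray and housing below 0.008 m and angle between tray's own z axis and vertical below 0.04 rad), for 0.3 s.
At the end, for the whole second after the job is handed in: Tray level and fully home (within 3 mm of the box floor, centred within 8 mm), open end at the box's low end; catch back over it (within 0.5 rad of its closed stop); peeler and can opener lying flat in the tray (middles within 60 mm of its middle); tray and catch at rest (all of step 3 and horizontal distance between each of peeler, can_opener and tray below 0.06 m and z of peeler in the frame of tray between 0 and 0.02 m and z of can_opener in the frame of tray between 0 and 0.02 m and value of joint catch below 0.5 rad and linear speed of tray below 0.02 m/s and velocity of joint catch below 0.1 rad/s); the robot touches nothing.
It fails at once if the tray is dropped into the box (faster than 0.5 m/s within the box) (linear speed of tray above 0.5 m/s and z of tray in the frame of housing below 0.045 m and horizontal distance between tray and housing below 0.05 m).
It fails at once if another thing on the worktop is shifted by more than 30 mm (distance of any of spice_a, spice_b, jam_jar, onion, kitchen_timer, mug_counter from where it was at the start of the episode above 0.03 m).
It also fails if it takes over 72 s, if anything falls off the work surface, if the arm or the gripper's body presses on something with over 40 N, if the wrist force passes 120 N, or if a joint passes its speed limit or range.

## Working session

There is one attempt and no reset: what is moved stays moved. The work goes in short steps, Python scripts to look and compute and a tool call to move; the robot and the scene stay as the last step left them, time stands still between calls to the robot, and variables do not carry over. Pictures are saved under pics/ and viewed, at most 10 in all, crops included, and the job is handed in when it is done.

Besides the shell and the picture viewer there is one more tool, called after "Call:" as name(argument=value, ...), one argument or row to a line, values as JSON. apply_moves: Moves the arm, as the interface text tells. Its arguments: {"type":"object","properties":{"commands":{"type":"array"},"newtons":{"type":"number"}},"required":["commands"]}

```bash
ls; mkdir -p pics; python3 - <<'E'
from cell import observe, imaging, arm
import cv2,numpy as np
print(observe(),arm.grasp_offset)
for n in ("top","side"):
    p,d=imaging.get_image(n); cv2.imwrite(f"pics/{n}0.png",p[:,:,::-1]); np.savez(f"{n}0.npz",p=p,d=d)
    print(imaging.camera_params(n))
print(imaging.camera_params("wrist"))
E
```

```text
pics
{'clock': 0.0, 'joints': array([ 1.21440991,  0.43519147,  0.02500603,  1.57409675, -0.01158193,
        1.1339782 , -0.07509003]), 'dq': array([ 0.00089404,  0.00070942,  0.00026264,  0.00069311, -0.0003186 ,
        0.00109105,  0.0001302 ]), 'joint_efforts': array([ 4.39414480e-04, -6.67847013e+01,  9.84627642e-01, -3.14455676e+01,
       -6.07424229e-02,  4.29170066e-02,  1.72022424e-04]), 'position': array([ 0.15669318, -0.60446098,  0.18826511]), 'ee_rot': array([-3.11487577e+00, -3.97261736e-01,  5.64870933e-04]), 'force': array([-1.31840616, -0.20712362,  0.41241413]), 'ft_torque': array([ 0.01626943, -0.034804  , -0.07146976]), 'gripper_force': 0.0, 'width': 1.002825624334155} 0.0188
{'camera_matrix': array([[435.01622397,   0.        , 320.21299027],
       [  0.        , 435.01622397, 239.74913875],
       [  0.        ,   0.        ,   1.        ]]), 'origin': array([ 0.42856008, -0.14217993,  1.34739861]), 'rotation': array([ 0.05174838, -0.07653064, -1.59146026])}
{'camera_matrix': array([[556.59521237,   0.        , 316.01593003],
       [  0.        , 556.59521237, 242.91946213],
       [  0.        ,   0.        ,   1.        ]]), 'origin': array([ 0.17617815, -1.2774441 ,  0.96463582]), 'rotation': array([ 0.91134956, -0.14581902, -0.24867602])}
{'camera_matrix': array([[343.53302012,   0.        , 313.46742239],
       [  0.        , 343.53302012, 230.13594287],
       [  0.        ,   0.        ,   1.        ]]), 'tool_from_camera': array([[-5.45383370e-04,  9.63050949e-01,  2.69318719e-01,
         7.27070880e-02],
       [ 9.99999849e-01,  5.45011017e-04,  7.61547891e-05,
        -2.98541859e-04],
       [-7.34407273e-05,  2.69318720e-01, -9.63051100e-01,
        -1.95802257e-01],
       [ 0.00000000e+00,  0.00000000e+00,  0.00000000e+00,
         1.00000000e+00]])}
```

View pics/top0.png

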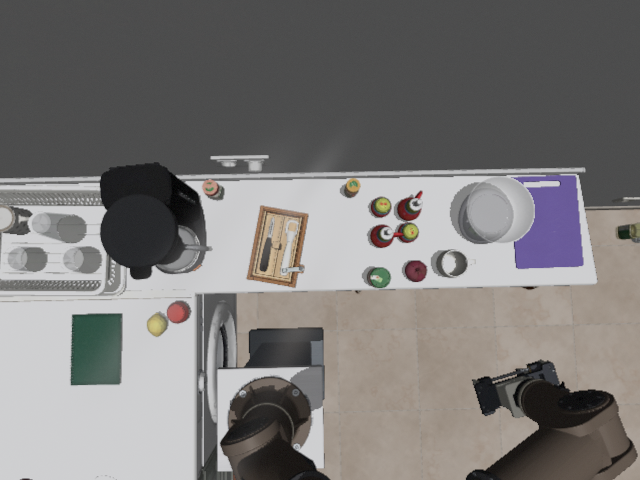

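View pics/side0.png

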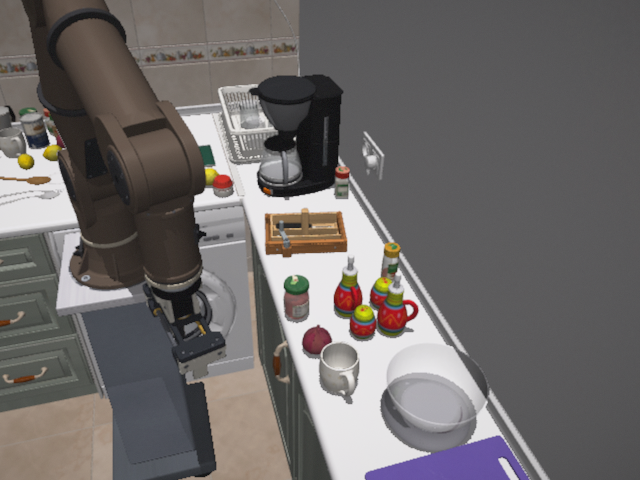

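The top view shows the box at about (278,246), its low end at the bottom (towards the robot), and the catch at (291,269). The coffee maker is to the left and the jam jar at (378,277). The side view shows the box at (306,232), the catch knob near (285,230) and the post near (305,218).

```bash
cat > h.py <<'E'
import numpy as np, cv2
from cell import observe, imaging, arm
from scipy.spatial.transform import Rotation as R
def pose(n):
    c=imaging.camera_params(n)
    if n!="wrist": return c["camera_matrix"],R.from_rotvec(c["rotation"]).as_matrix(),np.array(c["origin"])
    s=observe(); T=np.eye(4); T[:3,:3]=R.from_rotvec(s["ee_rot"]).as_matrix(); T[:3,3]=s["position"]
    T=T@c["tool_from_camera"]; return c["camera_matrix"],T[:3,:3],T[:3,3]
def rays(K,Rm,uv):
    uv=np.atleast_2d(uv).astype(float)
    return np.c_[(uv[:,0]-K[0,2])/K[0,0],-(uv[:,1]-K[1,2])/K[1,1],-np.ones(len(uv))]@Rm.T
def plane(P,uv,z):
    d=rays(P[0],P[1],uv); return P[2]+d*((z-P[2][2])/d[:,2])[:,None]
def cloud(P,D):
    v,u=np.mgrid[:480,:640]; d=rays(P[0],P[1],np.c_[u.ravel(),v.ravel()])
    X=P[2]+d*D.ravel()[:,None]; X[D.ravel()==0]=np.nan; return X.reshape(480,640,3)
def project(P,X):
    c=(np.atleast_2d(X)-P[2])@P[1]; return np.c_[P[0][0,2]+P[0][0,0]*c[:,0]/-c[:,2],P[0][1,2]-P[0][1,1]*c[:,1]/-c[:,2]]
E
python3 - <<'E'
from h import *
P=pose("top"); X=cloud(P,np.load("top0.npz")["d"])
np.set_printoptions(precision=3,suppress=True)
for n,u in dict(bench=(340,240),c1=(262,206),c2=(308,214),c3=(295,287),c4=(248,279),post=(279,240),knob=(287,271),spiceb=(353,186),jam=(378,277),bottle=(385,232),spicea=(211,188),carafe=(205,249),machine=(190,210),edge=(340,290),wall=(340,176)).items():
    print(n,X[u[1],u[0]],plane(P,u,.04)[0])
m=(X[...,2]>.12)&(X[...,2]<.9)&(X[...,0]>.35)&(X[...,0]<.85)
Q=X[m]
for y in np.arange(-.5,.5,.05):
    q=Q[(Q[:,1]>y)&(Q[:,1]<y+.05)]
    if len(q):print(round(y,2),q.min(0),q.max(0))
E
```

```text
bench [ 0.536 -0.226  0.002] [ 0.533 -0.224  0.04 ]
c1 [0.641 0.01  0.043] [0.641 0.01  0.04 ]
c2 [ 0.614 -0.129  0.038] [ 0.614 -0.129  0.04 ]
c3 [ 0.394 -0.083 -0.006] [ 0.395 -0.086  0.04 ]
c4 [0.422 0.054 0.039] [0.422 0.054 0.04 ]
post [ 0.537 -0.039  0.035] [ 0.537 -0.04   0.04 ]
knob [ 0.443 -0.063  0.054] [ 0.443 -0.062  0.04 ]
spiceb [ 0.684 -0.261  0.107] [ 0.697 -0.268  0.04 ]
jam [ 0.42  -0.325  0.106] [ 0.419 -0.335  0.04 ]
bottle [ 0.545 -0.344  0.14 ] [ 0.554 -0.361  0.04 ]
spicea [0.687 0.15  0.1  ] [0.699 0.164 0.04 ]
carafe [0.509 0.162 0.123] [0.514 0.182 0.04 ]
machine [0.616 0.196 0.151] [0.633 0.227 0.04 ]
edge [ 0.381 -0.223 -0.009] [ 0.383 -0.22   0.04 ]
wall [ 0.734 -0.23   0.018] [ 0.729 -0.229  0.04 ]
-0.5 [ 0.618 -0.5    0.12 ] [ 0.745 -0.45   0.87 ]
-0.45 [ 0.606 -0.45   0.121] [ 0.746 -0.4    0.871]
-0.4 [ 0.526 -0.4    0.121] [ 0.746 -0.35   0.872]
-0.35 [ 0.526 -0.35   0.121] [ 0.746 -0.3    0.872]
-0.3 [ 0.741 -0.3    0.121] [ 0.746 -0.25   0.872]
-0.25 [ 0.74  -0.25   0.121] [ 0.746 -0.2    0.874]
-0.2 [ 0.741 -0.2    0.125] [ 0.746 -0.15   0.875]
-0.15 [ 0.741 -0.15   0.121] [ 0.745 -0.1    0.876]
-0.1 [ 0.741 -0.1    0.122] [ 0.746 -0.05   0.877]
-0.05 [ 0.709 -0.05   0.121] [ 0.746 -0.     0.878]
-0.0 [0.707 0.    0.122] [0.745 0.05  0.878]
0.05 [0.73  0.05  0.121] [0.746 0.1   0.88 ]
0.1 [0.731 0.1   0.121] [0.745 0.15  0.881]
0.15 [0.484 0.15  0.12 ] [0.746 0.2   0.883]
0.2 [0.431 0.2   0.12 ] [0.746 0.25  0.881]
0.25 [0.429 0.25  0.121] [0.745 0.3   0.811]
0.3 [0.462 0.3   0.168] [0.745 0.35  0.738]
0.35 [0.524 0.35  0.154] [0.746 0.4   0.67 ]
0.4 [0.398 0.4   0.12 ] [0.746 0.45  0.599]
0.45 [0.39 0.45 0.12] [0.746 0.5   0.529]
```

Call:
apply_moves(
  commands=[
    [100, 0, 0, 0.9, 0],
    [100, 0, 0, 0.9, 0],
    [100, 0.53, 0.78, 0, -0.09],
    [100, 0.53, 0.78, 0, -0.09],
    [100, 0.53, 0.78, 0, -0.09],
    [100, 0.53, 0.78, 0, -0.09],
    [100, 0.53, 0.78, 0, -0.09],
    [100, 0.53, 0.78, 0, -0.09],
    [100, 0.53, 0.78, 0, -0.09],
    [100, 0.53, 0.78, 0, -0.09],
    [100, 0.53, 0.78, 0, -0.09],
    [100, 0.53, 0.78, 0, -0.1],
  ],
)

```text
clock: 1.6
position: [0.4754, -0.1355, 0.2969]
ee_rot: [3.125, -0.319, -0.0]
force: [0.7, -0.2, 0.2]
width: 0.999
gripper_force: 0.0
```

Call:
apply_moves(
  commands=[
    [100, 0.53, 0.78, 0, 0],
    [100, 0.53, 0.78, 0, 0],
    [100, 0, 0, 0, 0],
    [100, 0, 0, 0, 0],
  ],
)

```text
clock: 2.1
position: [0.5381, -0.0439, 0.2965]
ee_rot: [3.125, -0.315, -0.002]
force: [-0.7, -0.8, 0.2]
width: 1.0
gripper_force: 0.0
```

```bash
python3 - <<'E'
from h import *
P=pose("wrist"); p,d=imaging.get_image("wrist"); cv2.imwrite("pics/w1.png",p[:,:,::-1]); np.savez("w1.npz",p=p,d=d,K=P[0],R=P[1],o=P[2])
s=observe();print(s["position"],s["ee_rot"],s["joints"],s["clock"])
E
```

```text
[ 0.53793021 -0.04468425  0.29672253] [ 3.12465714e+00 -3.17718753e-01 -1.33256988e-03] [ 0.26953902  0.25303224 -0.36536334  1.58440825  0.0930842   1.32224217
 -1.88166777] 2.15
```

View pics/w1.png

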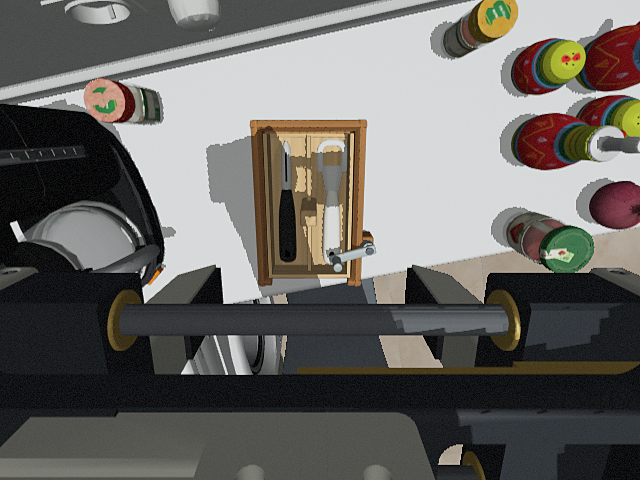

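The wrist view shows the box spanning (250–367, 120–285), the post near (310,210), the pivot near (370,247) and the knob near (338,266). The low end is at the bottom.

```bash
python3 - <<'E'
import numpy as np,cv2
p=np.load("w1.npz")["p"][110:295,230:400]
cv2.imwrite("pics/w1c.png",cv2.resize(p[:,:,::-1],None,fx=3.2,fy=3.2,interpolation=cv2.INTER_CUBIC))
E
```

```text
(no output)
```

View pics/w1c.png

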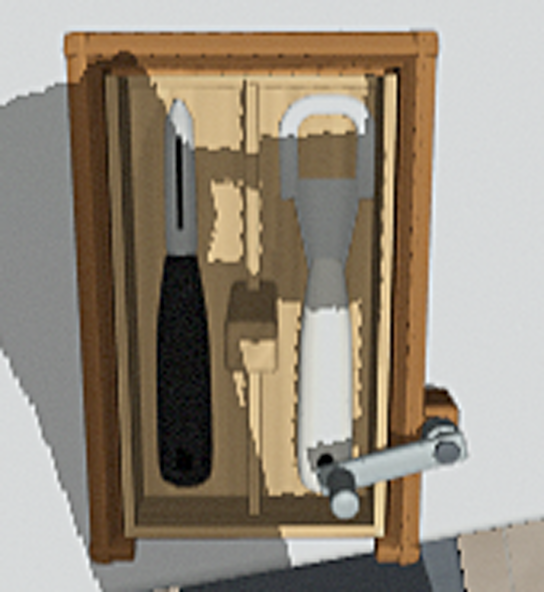

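The crop shows the knob's top at crop (346,502), the pivot at (447,445), the post's top face about (226–277, 323–371), and the box's far corners at (65,33) and (438,33).

```bash
python3 - <<'E'
from h import *
np.set_printoptions(precision=4,suppress=True)
f=np.load("w1.npz"); P=(f["K"],f["R"],f["o"]); X=cloud(P,f["d"])
px=lambda c:np.array(c)/3.2+[230,110]
G={}
for n,c,z in [("farL",(65,33),.04),("farR",(438,33),.04),("nearL",(92,560),.04),("nearR",(420,560),.04),("postTop",(251,347),.098),("knob",(346,502),.086),("pivot",(447,447),.058)]:
    u=px(c); i=np.round(u).astype(int); G[n]=plane(P,u,z)[0]; print(n,u,G[n],X[i[1],i[0]])
# rim points by depth
m=(abs(X[...,2]-.04)<.004)&(X[...,0]>.36)&(X[...,0]<.66)&(abs(X[...,1]+.04)<.13)
q=X[m][:,:2].astype(np.float32); print(m.sum(),cv2.minAreaRect(q))
t=(X[...,2]>.088)&(X[...,2]<.105)&(abs(X[...,0]-.52)<.04)&(abs(X[...,1]+.04)<.04); print(t.sum(),X[t].mean(0),X[t].min(0),X[t].max(0))
e=G["farL"]-G["farR"]; y=np.arctan2(e[1],e[0])-np.pi/2; print("yaw",y,np.linalg.norm(e))
ex=np.array([np.cos(y),np.sin(y)]); ey=np.array([-ex[1],ex[0]])
c1=(G["farL"]+G["farR"])[:2]/2-.114*ex; print("centre far",c1)
v=(G["knob"]-G["pivot"])[:2]; print("r",np.linalg.norm(v),"catch ang",np.arctan2(v[1],v[0])-y-np.pi/2)
print("pivot pred",c1-.055*ex-.081*ey,"knob0 pred",c1-.055*ex-.035*ey)
E
```

```text
farL [250.3125 120.3125] [0.641  0.0162 0.04  ] [0.6443 0.023  0.0002]
farR [366.875  120.3125] [ 0.6118 -0.1271  0.04  ] [ 0.6123 -0.1334  0.0004]
nearL [258.75 285.  ] [0.4207 0.0603 0.04  ] [0.4207 0.0599 0.0402]
nearR [361.25 285.  ] [ 0.3913 -0.0835  0.04  ] [nan nan nan]
postTop [308.4375 218.4375] [ 0.5162 -0.0331  0.098 ] [ 0.5172 -0.0328  0.0998]
knob [338.125 266.875] [ 0.444  -0.0563  0.086 ] [ 0.4442 -0.0561  0.0869]
pivot [369.6875 249.6875] [ 0.4483 -0.1019  0.058 ] [ 0.4481 -0.1021  0.0588]
4286 ((0.5148701071739197, -0.03915253281593323), (0.1610095053911209, 0.226861834526062), 78.7587890625)
293 [ 0.5172 -0.0328  0.0973] [ 0.5052 -0.0433  0.0887] [ 0.527  -0.0218  0.1   ]
yaw -0.20167743793995885 0.14624830737769984
centre far [ 0.5147 -0.0327]
r 0.045801951273495664 catch ang 0.2958280869214023
pivot pred [ 0.4446 -0.101 ] knob0 pred [ 0.4538 -0.0559]
```

Call:
apply_moves(
  commands=[
    [50, -0.78, -0.1, 0, 0],
    [50, -0.78, -0.1, 0, 0],
    [50, 0, 0, -0.9, 0],
    [50, 0, 0, -0.9, 0],
    [50, 0, 0, -0.9, 0],
    [50, 0, 0, -0.6, 0],
    [50, 0, 0, -0.3, 0],
    [50, 0, 0, 0, 0],
    [50, 0, 0, -0.3, 0],
    [50, 0, 0, 0, 0],
    [50, 0, 0, 0, 0],
  ],
  newtons=10,
)

```text
clock: 3.52
position: [0.4454, -0.0558, 0.0641]
ee_rot: [3.125, -0.317, 0.002]
force: [0.5, -0.9, 0.2]
width: 0.499
gripper_force: 0.0
```

Call:
apply_moves(
  commands=[
    [0, 0, 0, 0, 0],
    [0, 0, 0, 0, 0],
    [0, 0, 0, 0, 0],
    [0, 0, 0, 0, 0],
    [0, 0, 0, 0, 0],
  ],
  newtons=10,
)

```text
clock: 4.15
position: [0.4449, -0.0554, 0.063]
ee_rot: [3.126, -0.315, -0.0]
force: [-0.8, 0.5, -1.2]
width: 0.023
gripper_force: 0.0
```

Call:
apply_moves(
  commands=[
    [0, -0.11, -0.02, 0, 0],
    [0, -0.11, -0.04, 0, 0],
    [0, -0.1, -0.05, 0, 0],
    [0, -0.1, -0.07, 0, 0],
    [0, -0.08, -0.08, 0, 0],
    [0, -0.07, -0.09, 0, 0],
    [0, -0.05, -0.1, 0, 0],
    [0, -0.05, -0.11, 0, 0],
    [0, -0.02, -0.09, 0, 0],
    [0, 0, -0.09, 0, 0],
    [0, 0, 0, 0, 0],
  ],
)

```text
clock: 5.52
position: [0.4036, -0.1002, 0.063]
ee_rot: [3.125, -0.317, 0.0]
force: [0.0, -0.1, 0.1]
width: 0.006
gripper_force: 0.0
```

The fingers closed on nothing, so I'll look.

```bash
python3 - <<'E'
from h import *
P=pose("wrist"); p,d=imaging.get_image("wrist"); np.savez("w2.npz",p=p,d=d,K=P[0],R=P[1],o=P[2])
p2,_=imaging.get_image("side")
a=cv2.resize(p2[190:270,230:370],(640,366),interpolation=cv2.INTER_CUBIC)
cv2.imwrite("pics/w2.png",np.vstack([cv2.resize(p,(640,480)),a])[:, :, ::-1][:846])
im=cv2.imread("pics/w2.png"); cv2.imwrite("pics/w2.png",cv2.resize(im,None,fx=.7,fy=.7))
E
```

```text
(no output)
```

View pics/w2.png

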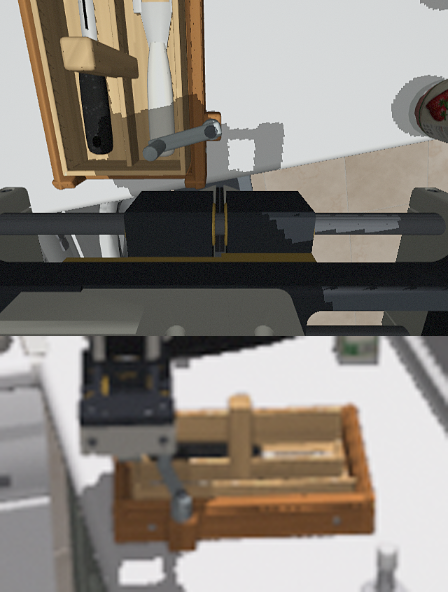

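The wrist view shows the catch still over the tray, with its knob at full-size pixel (214,221). The fingers are shut below the picture of it, so they passed the knob by.

```bash
python3 - <<'E'
from h import *
np.set_printoptions(precision=4,suppress=True)
f=np.load("w2.npz"); P=(f["K"],f["R"],f["o"]); X=cloud(P,f["d"])
for u,z in [((214,219),.086),((304,186),.058)]: print(plane(P,u,z),X[u[1],u[0]])
a=(X[...,2]>.078)&(X[...,2]<.095)&(X[...,0]<.48)&(X[...,0]>.41)&(X[...,1]<-.03)&(X[...,1]>-.09)
v,u=np.where(a);print(a.sum()); 
if a.sum(): print(X[a].mean(0),X[a].min(0),X[a].max(0),u.mean(),v.mean())
T=R.from_rotvec(observe()["ee_rot"]).as_matrix(); print(T)
# fingertips seen? 
print(X[300:335:5,310].round(3), project(P,observe()["position"]))
E
```

```text
[[ 0.4437 -0.0555  0.086 ]] [ 0.4437 -0.0556  0.0863]
[[ 0.4472 -0.1031  0.058 ]] [ 0.4472 -0.1031  0.0581]
465
[ 0.4438 -0.0563  0.085 ] [ 0.4375 -0.0611  0.078 ] [ 0.4491 -0.0493  0.0878] 216.0021505376344 217.9763440860215
[[ 0.9798 -0.1999  0.0001]
 [-0.1999 -0.9798  0.0001]
 [ 0.0001 -0.0001 -1.    ]]
[[ 0.414 -0.101  0.136]
 [ 0.435 -0.105  0.181]
 [ 0.434 -0.105  0.182]
 [ 0.433 -0.105  0.183]
 [ 0.432 -0.105  0.184]
 [ 0.431 -0.105  0.184]
 [ 0.43  -0.104  0.185]] [[313.2268 258.5861]]
```

```bash
python3 - <<'E'
from h import *
np.set_printoptions(precision=4,suppress=True)
f=np.load("w2.npz"); X=cloud((0,)+(f["R"],f["o"]) if 0 else (f["K"],f["R"],f["o"]),f["d"])
for r in range(255,300,4): print(r,X[r,300],X[r,313],X[r,326])
g=np.load("w1.npz"); X=cloud((g["K"],g["R"],g["o"]),g["d"])
print("open")
for r in range(255,330,6): print(r,X[r,212],X[r,415])
E
```

```text
255 [ 0.3856 -0.0851 -0.0009] [ 0.3826 -0.0951 -0.0033] [ 0.3794 -0.1053 -0.0063]
259 [ 0.3813 -0.0841 -0.0036] [ 0.1096 -0.0379 -0.7432] [ 0.1092 -0.0782 -0.7227]
263 [ 0.1079  0.0034 -0.7349] [ 0.1089 -0.0378 -0.7109] [ 0.1094 -0.077  -0.6892]
267 [ 0.4156 -0.0957  0.1041] [ 0.1097 -0.038  -0.6764] [ 0.4129 -0.1079  0.1036]
271 [ 0.4153 -0.0958  0.1083] [ 0.4131 -0.1016  0.1061] [ 0.4133 -0.1078  0.1095]
275 [ 0.4397 -0.1036  0.1729] [ 0.4119 -0.1013  0.1079] [ 0.4388 -0.1105  0.1742]
279 [ 0.4397 -0.1037  0.1758] [ 0.4098 -0.1009  0.1077] [ 0.439  -0.1104  0.1772]
283 [ 0.4394 -0.1037  0.1776] [ 0.4085 -0.1006  0.1094] [ 0.4383 -0.1102  0.1781]
287 [ 0.4398 -0.1039  0.181 ] [ 0.4066 -0.1002  0.1096] [ 0.4385 -0.1102  0.181 ]
291 [ 0.4397 -0.104   0.183 ] [ 0.4045 -0.0998  0.1096] [ 0.4382 -0.1101  0.1824]
295 [ 0.4397 -0.104   0.1852] [ 0.403  -0.0995  0.1107] [ 0.4387 -0.1101  0.1856]
299 [ 0.4398 -0.1041  0.1875] [ 0.4009 -0.0991  0.1105] [ 0.4378 -0.1099  0.1858]
open
255 [0.4665 0.1281 0.0004] [ 0.4041 -0.1741 -0.0011]
261 [0.4572 0.1307 0.0007] [ 0.3953 -0.1725  0.0009]
267 [0.5588 0.0021 0.338 ] [ 0.539  -0.0936  0.3376]
273 [0.5569 0.0017 0.3411] [ 0.538  -0.0923  0.342 ]
279 [ 0.5565 -0.0003  0.3482] [ 0.5386 -0.0902  0.3494]
285 [0.5542 0.     0.3495] [ 0.5359 -0.0898  0.3497]
291 [0.5514 0.0007 0.3497] [ 0.5329 -0.0894  0.3497]
297 [0.5489 0.0012 0.3507] [ 0.5302 -0.0889  0.3502]
303 [0.5467 0.0014 0.3522] [ 0.5285 -0.0881  0.3524]
309 [ 0.5735 -0.025   0.4156] [ 0.5631 -0.0744  0.415 ]
315 [ 0.5723 -0.0249  0.4163] [ 0.5619 -0.0741  0.4157]
321 [ 0.5712 -0.0249  0.4173] [ 0.5611 -0.0736  0.4172]
327 [ 0.5701 -0.0248  0.4181] [ 0.5604 -0.0731  0.4186]
```

The depth shows the real fingertips about 41 mm above the reported TCP, so the effective grasp offset is about 60 mm and I closed above the knob. I'll go back and lower it by 42 mm.

Call:
apply_moves(
  commands=[
    [50, 0.33, 0.37, 0, 0],
    [50, 0.34, 0.37, 0, 0],
    [50, 0, 0, 0, 0],
    [50, 0, 0, 0, 0],
    [50, 0, 0, -0.2, 0],
    [50, 0, 0, -0.2, 0],
    [50, 0, 0, -0.2, 0],
    [50, 0, 0, -0.1, 0],
    [50, 0, 0, 0, 0],
    [50, 0, 0, 0, 0],
  ],
)

```text
clock: 6.88
position: [0.4439, -0.0554, 0.0212]
ee_rot: [3.126, -0.315, 0.0]
force: [0.3, -0.2, 0.0]
width: 0.5
gripper_force: 0.0
```

Call:
apply_moves(
  commands=[
    [0, 0, 0, 0, 0],
    [0, 0, 0, 0, 0],
    [0, 0, 0, 0, 0],
    [0, 0, 0, 0, 0],
    [0, 0, 0, 0, 0],
  ],
  newtons=10,
)

```text
clock: 7.5
position: [0.4438, -0.0555, 0.0211]
ee_rot: [3.125, -0.316, 0.0]
force: [-1.1, -0.4, 1.3]
width: 0.124
gripper_force: 10.0
```

Width 0.124 is 11.4 mm, so the knob is held. Now I'll swing it out.

Call:
apply_moves(
  commands=[
    [0, -0.11, -0.02, 0, 0],
    [0, -0.11, -0.04, 0, 0],
    [0, -0.1, -0.05, 0, 0],
    [0, -0.1, -0.07, 0, 0],
    [0, -0.08, -0.08, 0, 0],
    [0, -0.07, -0.09, 0, 0],
    [0, -0.05, -0.1, 0, 0],
    [0, -0.05, -0.11, 0, 0],
    [0, -0.02, -0.09, 0, 0],
    [0, 0, -0.09, 0, 0],
    [0, 0, 0, 0, 0],
  ],
)

```text
clock: 8.88
position: [0.4007, -0.1004, 0.0207]
ee_rot: [3.125, -0.317, -0.004]
force: [-4.8, 0.1, 1.0]
width: 0.129
gripper_force: 10.0
```

Call:
apply_moves(
  commands=[
    [40, 0, 0, 0, 0],
    [40, 0, 0, 0, 0],
    [40, 0, 0, 0.4, 0],
    [100, 0, 0, 0.9, 0],
    [100, 0.48, 0.28, 0, 0],
    [100, 0.48, 0.28, 0, 0],
    [100, 0.48, 0.28, 0, 0],
    [100, 0.49, 0.28, 0, 0],
    [100, 0, 0, 0, 0],
    [100, 0, 0, 0, 0],
  ],
)

```text
clock: 10.12
position: [0.5177, -0.0329, 0.0988]
ee_rot: [3.125, -0.316, -0.001]
force: [-0.7, -0.7, -0.4]
width: 0.998
gripper_force: 0.0
```

```bash
python3 - <<'E'
from h import *
np.set_printoptions(precision=4,suppress=True)
P=pose("top"); p,d=imaging.get_image("side"); X=cloud(pose("side"),d)
W=pose("wrist"); p2,d2=imaging.get_image("wrist"); Y=cloud(W,d2); s=observe(); print(s["position"],s["ee_rot"])
for n,C in (("side",X),("wrist",Y)):
    a=(C[...,2]>.080)&(C[...,2]<.092)&(C[...,0]<.46)&(C[...,0]>.37)&(C[...,1]<-.03)&(C[...,1]>-.14)
    b=(C[...,2]>.094)&(C[...,2]<.101)&(abs(C[...,0]-.517)<.03)&(abs(C[...,1]+.033)<.03)
    for m in (a,b):
        if m.sum(): print(n,m.sum(),np.median(C[m],0),C[m].min(0),C[m].max(0))
E
```

```text
[ 0.5173 -0.0334  0.099 ] [ 3.125  -0.3169 -0.0007]
side 19 [ 0.4006 -0.102   0.0855] [ 0.3963 -0.1101  0.0804] [ 0.4052 -0.0957  0.0903]
side 30 [ 0.5171 -0.0353  0.0985] [ 0.508 -0.044  0.094] [ 0.5269 -0.02    0.1007]
wrist 987 [ 0.5175 -0.0326  0.0978] [ 0.5054 -0.0434  0.0941] [ 0.5273 -0.0214  0.1001]
```

Call:
apply_moves(
  commands=[
    [100, 0, 0, -0.5, 0],
    [100, 0, 0, -0.5, 0],
    [100, 0, 0, -0.3, 0],
    [100, 0, 0, 0, 0],
    [0, 0, 0, 0, 0],
    [0, 0, 0, 0, 0],
    [0, 0, 0, 0, 0],
    [0, 0, 0, 0, 0],
    [0, 0, 0, 0, 0],
    [0, 0, 0, 0, 0],
  ],
  newtons=35,
)

```text
clock: 11.48
position: [0.5181, -0.0326, 0.021]
ee_rot: [3.126, -0.316, -0.0]
force: [0.7, 0.3, 0.1]
width: 0.401
gripper_force: 0.0
```

Call:
apply_moves(
  commands=[
    [0, 0, 0, 0, 0],
    [0, 0, 0, 0, 0],
    [0, 0, 0, 0, 0],
    [0, 0, 0, 0, 0],
  ],
)

```text
clock: 11.98
position: [0.518, -0.0328, 0.021]
ee_rot: [3.125, -0.316, -0.0]
force: [0.5, -1.5, -0.9]
width: 0.214
gripper_force: 35.0
```

Call:
apply_moves(
  commands=[
    [0, 0, 0, 0.1, 0],
    [0, 0, 0, 0.1, 0],
    [0, 0, 0, 0.15, 0],
    [0, 0, 0, 0.2, 0],
    [0, 0, 0, 0.2, 0],
    [0, 0, 0, 0.25, 0],
    [0, 0, 0, 0.25, 0],
    [0, 0, 0, 0.2, 0],
    [0, 0, 0, 0.15, 0],
    [0, 0, 0, 0.07, 0],
    [0, 0, 0, 0, 0],
    [0, 0, 0, 0, 0],
  ],
)

```text
clock: 13.48
position: [0.5178, -0.0326, 0.1208]
ee_rot: [3.126, -0.316, -0.001]
force: [0.0, -0.6, -4.0]
width: 0.215
gripper_force: 35.0
```

Call:
apply_moves(
  commands=[
    [0, 0, 0, 0, 0.1],
    [0, 0, 0, 0, 0.2],
    [0, 0, 0, 0, 0.26],
    [0, 0, 0, 0, 0.26],
    [0, 0, 0, 0, 0.26],
    [0, 0, 0, 0, 0.26],
    [0, 0, 0, 0, 0.26],
    [0, 0, 0, 0, 0.26],
    [0, 0, 0, 0, 0.26],
    [0, 0, 0, 0, 0.26],
    [0, 0, 0, 0, 0.26],
    [0, 0, 0, 0, 0.26],
  ],
)

```text
clock: 14.98
position: [0.5178, -0.0327, 0.1208]
ee_rot: [-2.545, -1.841, 0.001]
force: [0.2, -0.7, -5.1]
width: 0.211
gripper_force: 35.0
```

Call:
apply_moves(
  commands=[
    [0, 0, 0, 0, 0.26],
    [0, 0, 0, 0, 0.26],
    [0, 0, 0, 0, 0.26],
    [0, 0, 0, 0, 0.26],
    [0, 0, 0, 0, 0.26],
    [0, 0, 0, 0, 0.26],
    [0, 0, 0, 0, 0.26],
    [0, 0, 0, 0, 0.26],
    [0, 0, 0, 0, 0.26],
    [0, 0, 0, 0, 0.26],
    [0, 0, 0, 0, 0.26],
    [0, 0, 0, 0, 0.26],
  ],
)

```text
clock: 16.48
position: [0.5178, -0.033, 0.1208]
ee_rot: [-0.515, -3.098, 0.0]
force: [-0.6, -0.2, -5.0]
width: 0.217
gripper_force: 35.0
```

Call:
apply_moves(
  commands=[
    [0, 0, 0, 0, 0.2],
    [0, 0, 0, 0, 0.06],
    [0, 0, 0, 0, 0],
    [0, 0, 0, 0, 0],
    [0, 0, 0, 0, 0],
  ],
)

```text
clock: 17.1
position: [0.5181, -0.0326, 0.1213]
ee_rot: [0.319, 3.125, -0.0]
force: [-0.3, -0.2, -4.3]
width: 0.216
gripper_force: 35.0
```

```bash
python3 - <<'E'
from h import *
np.set_printoptions(precision=4,suppress=True)
s=observe(); print(s["position"],s["ee_rot"],s["joints"]); T=R.from_rotvec(s["ee_rot"]).as_matrix(); print("y heading",np.arctan2(T[1,1],T[0,1]), "tilt",T[:2,2])
p,d=imaging.get_image("top"); p2,d2=imaging.get_image("side"); p3,d3=imaging.get_image("wrist"); P=pose("wrist"); np.savez("w3.npz",p=p3,d=d3,K=P[0],R=P[1],o=P[2],pt=p,dt=d,ps=p2,ds=d2)
a=cv2.resize(p[190:300,230:330],(400,440),interpolation=cv2.INTER_CUBIC); b=cv2.resize(p3,(587,440))
c=cv2.resize(p2[160:280,220:380],(587,440),interpolation=cv2.INTER_CUBIC)
cv2.imwrite("pics/w3.png",cv2.resize(np.hstack([a,c,b]),None,fx=.5,fy=.5)[:,:,::-1])
E
```

```text
[ 0.5181 -0.0326  0.1213] [ 0.3193  3.1252 -0.0002] [ 0.7511  0.5975 -1.1404  1.8541  0.6123  1.0968  0.7442]
y heading 1.3671696835036997 tilt [ 0.0001 -0.0001]
```

View pics/w3.png

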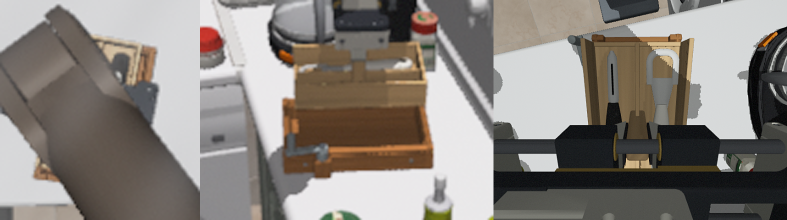

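The tray hangs level over the box with its open end towards the robot. Both utensils are inside and the catch is out. Lowering gently.

Call:
apply_moves(
  commands=[
    [0, -0.01, -0.01, -0.1, 0],
    [0, 0, 0, -0.2, 0],
    [0, 0, 0, -0.2, 0],
    [0, 0, 0, -0.2, 0],
    [0, 0, 0, -0.15, 0],
    [0, 0, 0, -0.1, 0],
    [0, 0, 0, -0.1, 0],
    [0, 0, 0, -0.1, 0],
    [0, 0, 0, -0.1, 0],
    [0, 0, 0, 0, 0],
    [0, 0, 0, 0, 0],
  ],
)

```text
clock: 18.62
position: [0.5165, -0.033, 0.0459]
ee_rot: [-0.317, -3.124, 0.0]
force: [-4.3, 0.4, -3.4]
width: 0.218
gripper_force: 35.0
```

Call:
apply_moves(
  commands=[
    [0, -0.02, 0, 0, 0],
    [0, 0, 0, -0.05, 0],
    [0, 0, 0, -0.05, 0],
    [0, 0, 0, -0.05, 0],
    [0, 0, 0, 0, 0],
    [0, 0, 0, 0, 0],
  ],
)

```text
clock: 19.38
position: [0.5125, -0.0325, 0.037]
ee_rot: [-0.315, -3.12, 0.002]
force: [-18.3, 3.1, 9.3]
width: 0.218
gripper_force: 35.0
```

Call:
apply_moves(
  commands=[
    [0, -0.06, 0.01, 0.03, 0],
    [0, 0, 0, 0, 0],
    [0, 0, 0, 0, 0],
  ],
)

```text
clock: 19.75
position: [0.5134, -0.0328, 0.0392]
ee_rot: [0.319, 3.124, 0.0]
force: [-0.2, 0.3, -4.8]
width: 0.219
gripper_force: 35.0
```

Call:
apply_moves(
  commands=[
    [0, 0, 0, -0.05, 0],
    [0, 0, 0, -0.05, 0],
    [0, 0, 0, -0.05, 0],
    [0, 0, 0, 0, 0],
    [0, 0, 0, 0, 0],
  ],
)

```text
clock: 20.38
position: [0.5123, -0.0326, 0.0327]
ee_rot: [0.318, 3.125, -0.005]
force: [-18.9, -4.3, 41.0]
width: 0.217
gripper_force: 35.0
```

Call:
apply_moves(
  commands=[
    [0, 0, 0, 0.2, 0],
    [0, 0, 0, 0.2, 0],
    [0, 0, 0, 0.2, 0],
    [0, 0, 0, 0, 0],
    [0, 0, 0, 0, 0],
  ],
)

```text
clock: 21.0
position: [0.5125, -0.0328, 0.0658]
ee_rot: [-0.319, -3.125, 0.0]
force: [-0.1, -0.4, -4.6]
width: 0.218
gripper_force: 35.0
```

```bash
python3 - <<'E'
from h import *
np.set_printoptions(precision=4,suppress=True)
s=observe(); print(s["position"],s["ee_rot"],s["force"])
P=pose("wrist"); p3,d3=imaging.get_image("wrist");p2,d2=imaging.get_image("side");  np.savez("w4.npz",p=p3,d=d3,K=P[0],R=P[1],o=P[2],ps=p2,ds=d2)
a=cv2.resize(p2[180:270,240:360],(800,600),interpolation=cv2.INTER_CUBIC); b=cv2.resize(p3[30:230,180:460],(800,571),interpolation=cv2.INTER_CUBIC)
cv2.imwrite("pics/w4.png",cv2.resize(np.vstack([b,a]),None,fx=.51,fy=.51)[:,:,::-1])
E
```

```text
[ 0.5125 -0.0328  0.0658] [-0.3186 -3.1251  0.0001] [-0.0883 -0.4276 -4.5668]
```

View pics/w4.png

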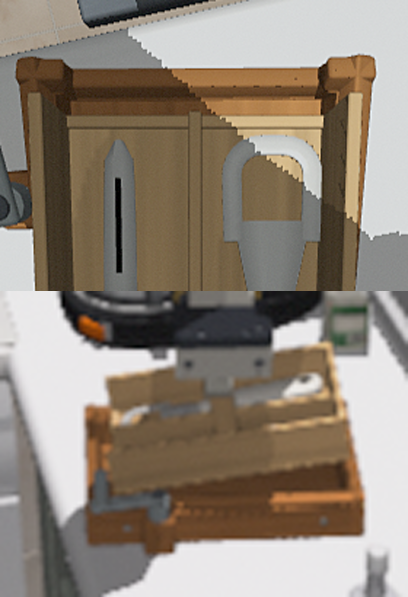

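The side view shows the tray pitched, far (+x) end up. The post turned between the pads when the far end caught. I'll measure the tilt and the offsets.

```bash
cat >> h.py <<'E'
YAW=-.2; EX=np.array([np.cos(YAW),np.sin(YAW)]); EY=np.array([-EX[1],EX[0]])
def box(X,c=(.5147,-.0327)):
    q=X[...,:2]-np.array(c); return np.stack([q@EX,q@EY,X[...,2]],-1)
E
python3 - <<'E'
from h import *
np.set_printoptions(precision=4,suppress=True)
f=np.load("w4.npz"); B=box(cloud((f["K"],f["R"],f["o"]),f["d"]))
print("TCP box",box(observe()["position"]))
m=np.zeros((480,640),bool); 
for u0,u1,v0,v1 in [(230,248,125,215),(275,308,125,215),(322,328,125,215)]: m[v0:v1,u0:u1]=1
Q=B[m]; Q=Q[~np.isnan(Q).any(1)]
for _ in range(6):
    A=np.c_[Q[:,:2],np.ones(len(Q))]; k=np.linalg.lstsq(A,Q[:,2],rcond=None)[0]; r=Q[:,2]-A@k; Q=Q[abs(r)<max(2*np.median(abs(r)),.0015)]
print("floor plane",k,len(Q),r.std())
for v in range(60,125,3): print(v,B[v,260],B[v,290],B[v,360])
print("rows across v=150"); 
for u in list(range(184,240,4))+list(range(390,440,4)): print(u,B[150,u],B[200,u])
E
```

```text
TCP box [-0.0023 -0.0005  0.0656]
floor plane [0.1528 0.0006 0.0575] 4973 0.000620810554407047
60 [-0.1244 -0.0371 -0.0011] [-0.1241 -0.0161 -0.0001] [-0.1239  0.0325 -0.    ]
63 [-0.1225 -0.0372 -0.0011] [-0.1221 -0.0161  0.0005] [-0.1222  0.0327 -0.001 ]
66 [-0.1205 -0.0371 -0.0004] [-0.12   -0.016   0.0019] [-0.1201  0.0326  0.0002]
69 [-0.1185 -0.0372 -0.0004] [-0.1182 -0.0161  0.0011] [-0.1184  0.0328 -0.0009]
72 [-0.1165 -0.0372  0.0003] [-0.1163 -0.0162  0.001 ] [-0.1161  0.0327  0.001 ]
75 [-0.1146 -0.0374 -0.0001] [-0.1147 -0.0164 -0.001 ] [-0.1144  0.0329 -0.0008]
78 [-0.1109 -0.0357  0.0122] [-0.1107 -0.0155  0.0126] [-0.1105  0.0313  0.0131]
81 [-0.1089 -0.0356  0.0133] [-0.1086 -0.0154  0.0149] [-0.1084  0.0311  0.015 ]
84 [-0.1068 -0.0355  0.015 ] [-0.1067 -0.0155  0.0149] [-0.1062  0.0308  0.0174]
87 [-0.1048 -0.0354  0.0162] [-0.1047 -0.0155  0.0161] [-0.1046  0.0311  0.0155]
90 [-0.1031 -0.0357  0.0147] [-0.103  -0.0156  0.015 ] [-0.1029  0.0313  0.0144]
93 [-0.1015 -0.0361  0.0121] [-0.1014 -0.0158  0.0125] [-0.1013  0.0317  0.0119]
96 [-0.0998 -0.0365  0.0102] [-0.
[... 1614 characters left out ...]
5] [-0.0355  0.0467  0.0542]
394 [-0.0652  0.0483  0.0502] [-0.0352  0.0496  0.0524]
398 [-0.0652  0.0506  0.0505] [-0.0354  0.0517  0.0537]
402 [-0.0654  0.0519  0.0548] [-0.0369  0.0521  0.0617]
406 [-0.0657  0.052   0.0635] [-0.0386  0.0519  0.0709]
410 [-0.0661  0.0518  0.0726] [-0.04    0.0522  0.078 ]
414 [-0.0664  0.0521  0.0791] [-0.0414  0.0521  0.0856]
418 [-0.0666  0.0527  0.084 ] [-0.042   0.0532  0.0888]
422 [-0.0666  0.0546  0.0842] [-0.0422  0.0549  0.09  ]
426 [-0.0666  0.0567  0.084 ] [-0.0253  0.0865  0.0006]
430 [-0.0628  0.0863  0.0005] [-0.0251  0.0899 -0.0003]
434 [-0.0628  0.0894  0.0001] [-0.0252  0.0927  0.0004]
438 [-0.0628  0.0922  0.0005] [-0.0253  0.0957  0.0008]
```

Call:
apply_moves(
  commands=[
    [0, -0.11, 0.02, 0, 0],
    [0, 0, 0, -0.12, 0],
    [0, 0, 0, -0.12, 0],
    [0, 0, 0, -0.1, 0],
    [0, 0, 0, -0.08, 0],
    [0, 0, 0, -0.06, 0],
    [0, 0, 0, 0, 0],
    [0, 0, 0, 0, 0],
  ],
  newtons=15,
)

```text
clock: 22.1
position: [0.5062, -0.0313, 0.0374]
ee_rot: [0.318, 3.125, 0.0]
force: [0.4, 0.4, -4.8]
width: 0.211
gripper_force: 15.0
```

Call:
apply_moves(
  commands=[
    [0, 0, 0, -0.05, 0],
    [0, 0.03, -0.01, -0.04, 0],
    [0, 0.03, 0, -0.04, 0],
    [0, 0, 0, 0, 0],
    [0, 0, 0, 0, 0],
  ],
)

```text
clock: 22.72
position: [0.5096, -0.0319, 0.0294]
ee_rot: [-0.318, -3.125, -0.0]
force: [-0.2, 0.8, -3.8]
width: 0.22
gripper_force: 15.0
```

Call:
apply_moves(
  commands=[
    [0, 0.03, 0, -0.03, 0],
    [0, 0.03, -0.01, -0.03, 0],
    [0, 0, 0, 0, 0],
    [0, 0, 0, 0, 0],
  ],
)

```text
clock: 23.22
position: [0.5133, -0.0325, 0.0257]
ee_rot: [0.318, 3.125, 0.0]
force: [0.0, 0.5, -4.9]
width: 0.219
gripper_force: 15.0
```

Call:
apply_moves(
  commands=[
    [0, 0.02, 0, -0.03, 0],
    [0, 0, 0, -0.03, 0],
    [0, 0, 0, -0.02, 0],
    [0, 0, 0, 0, 0],
    [0, 0, 0, 0, 0],
  ],
)

```text
clock: 23.85
position: [0.515, -0.0323, 0.0213]
ee_rot: [0.318, 3.125, 0.001]
force: [3.8, -0.8, 2.0]
width: 0.21
gripper_force: 15.0
```

```bash
python3 - <<'E'
from h import *
np.set_printoptions(precision=4,suppress=True)
s=observe(); print(s["position"],s["force"],"TCP box",box(s["position"]))
P=pose("wrist"); p3,d3=imaging.get_image("wrist");p2,d2=imaging.get_image("side");  np.savez("w5.npz",p=p3,d=d3,K=P[0],R=P[1],o=P[2],ps=p2,ds=d2)
B=box(cloud(P,d3)); m=(abs(B[...,1])<.05)&(B[...,0]<-.03)&(B[...,0]>-.085)&(B[...,2]>0)&(B[...,2]<.06)&(abs(B[...,1])>.004)
Q=B[m]
for _ in range(15):
    A=np.c_[Q[:,:2],np.ones(len(Q))]; k=np.linalg.lstsq(A,Q[:,2],rcond=None)[0]; r=Q[:,2]-A@k; Q=Q[(r<np.quantile(r,.5)+.0015)] if r.std()>.001 else Q
print("plane",k,len(Q),r.std())
a=cv2.resize(p2[180:270,240:360],(800,600),interpolation=cv2.INTER_CUBIC); b=cv2.resize(p3[30:230,180:460],(800,571),interpolation=cv2.INTER_CUBIC)
cv2.imwrite("pics/w5.png",cv2.resize(np.vstack([b,a]),None,fx=.51,fy=.51)[:,:,::-1])
E
```

```text
[ 0.515  -0.0323  0.0213] [ 3.7591 -0.7817  1.9936] TCP box [0.0002 0.0004 0.0213]
plane [0.0207 0.005  0.0134] 10108 0.0008384129236609384
```

View pics/w5.png

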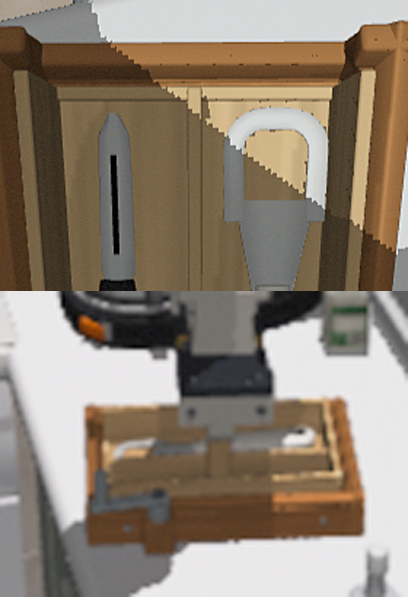

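The tray is in the box and nearly level, with both utensils in it and the low end on the robot side. I'll press lightly, release and rise.

Call:
apply_moves(
  commands=[
    [0, 0, 0, -0.04, 0],
    [0, 0, 0, 0, 0],
    [60, 0, 0, 0.02, 0],
    [100, 0, 0, 0, 0],
    [100, 0, 0, 0, 0],
    [100, 0, 0, 0, 0],
    [100, 0, 0, 0.4, 0],
    [100, 0, 0, 0.9, 0],
    [100, 0, 0, 0.9, 0],
    [100, 0, 0, 0.9, 0],
    [100, 0, 0, 0, 0],
    [100, 0, 0, 0, 0],
  ],
)

```text
clock: 25.45
position: [0.5141, -0.033, 0.2054]
ee_rot: [-0.319, -3.125, 0.001]
force: [0.1, -0.4, -1.0]
width: 0.998
gripper_force: 0.0
```

```bash
python3 - <<'E'
from h import *
np.set_printoptions(precision=4,suppress=True)
s=observe(); print(s["position"],s["force"],s["joints"])
P=pose("wrist"); p3,d3=imaging.get_image("wrist");p2,d2=imaging.get_image("side")
C=cloud(P,d3);B=box(C); m=(abs(B[...,1])<.05)&(B[...,0]<0)&(B[...,0]>-.085)&(B[...,2]>0)&(B[...,2]<.03)&(abs(B[...,1])>.004)
Q=B[m]
for _ in range(15):
    A=np.c_[Q[:,:2],np.ones(len(Q))]; k=np.linalg.lstsq(A,Q[:,2],rcond=None)[0]; r=Q[:,2]-A@k; Q=Q[(r<np.quantile(r,.5)+.0015)] if r.std()>.001 else Q
print("plane",k,len(Q),r.std())
for n,X in (("w",C),("s",cloud(pose("side"),d2))):
    a=(X[...,2]>.080)&(X[...,2]<.092)&(X[...,0]<.46)&(X[...,0]>.37)&(X[...,1]<-.03)&(X[...,1]>-.14)
    b=(X[...,2]>.09)&(X[...,2]<.105)&(abs(X[...,0]-.515)<.03)&(abs(X[...,1]+.033)<.03)
    for q in (a,b):
        if q.sum(): print(n,q.sum(),np.median(X[q],0),X[q].min(0),X[q].max(0))
cv2.imwrite("pics/w6.png",p3[:,:,::-1])
E
```

```text
[ 0.5141 -0.033   0.2054] [ 0.0937 -0.438  -1.0477] [ 0.8086  0.4998 -1.1983  1.7509  0.4927  1.2366  0.8494]
plane [0.0013 0.0009 0.0113] 3727 0.0007510705803375836
w 168 [ 0.4012 -0.0991  0.086 ] [ 0.3948 -0.1054  0.08  ] [ 0.4066 -0.094   0.0878]
w 488 [ 0.5134 -0.0318  0.0978] [ 0.5033 -0.0429  0.0903] [ 0.5259 -0.021   0.1002]
s 17 [ 0.4012 -0.1015  0.0861] [ 0.3958 -0.1061  0.0801] [ 0.4053 -0.0966  0.0892]
s 44 [ 0.5135 -0.0383  0.0986] [ 0.5033 -0.0481  0.0904] [ 0.5241 -0.0201  0.1033]
```

View pics/w6.png

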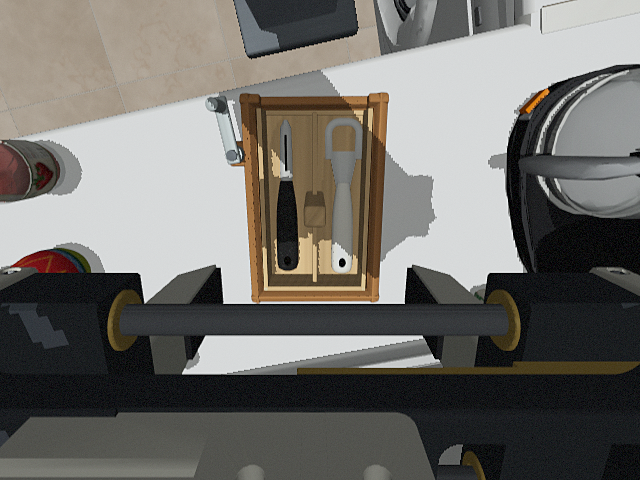

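Tray home and level (post top 97.8 mm, slope 0.001), with the knob at (0.401, -0.100). Joint 3 is near its limit, so I'll unwind the wrist while moving to the knob.

Call:
apply_moves(
  commands=[
    [50, 0, 0, 0, -0.35],
    [50, 0, 0, 0, -0.35],
    [50, 0, 0, 0, -0.35],
    [50, 0, 0, 0, -0.35],
    [50, 0, 0, 0, -0.35],
    [50, 0, 0, 0, -0.35],
    [50, 0, 0, 0, -0.35],
    [50, 0, 0, 0, -0.35],
    [50, 0, 0, 0, -0.35],
    [50, 0, 0, 0, -0.35],
    [50, 0, 0, 0, -0.35],
    [50, 0, 0, 0, -0.35],
  ],
)

```text
clock: 27.05
position: [0.5136, -0.0327, 0.2044]
ee_rot: [-2.872, -1.271, 0.004]
force: [0.4, 0.6, -0.7]
width: 0.5
gripper_force: 0.0
```

Call:
apply_moves(
  commands=[
    [50, 0, 0, 0, -0.35],
    [50, 0, 0, 0, -0.35],
    [50, -0.47, -0.28, 0, -0.35],
    [50, -0.47, -0.28, 0, -0.35],
    [50, -0.47, -0.28, 0, -0.35],
    [50, -0.48, -0.28, 0, -0.33],
    [50, 0, 0, 0, 0],
    [50, 0, 0, 0, 0],
  ],
)

```text
clock: 28.05
position: [0.4012, -0.0995, 0.2053]
ee_rot: [-3.126, 0.313, 0.001]
force: [1.1, 0.6, 0.3]
width: 0.501
gripper_force: 0.0
```

Call:
apply_moves(
  commands=[
    [50, 0, -0.02, -0.9, 0],
    [50, 0, 0, -0.9, 0],
    [50, 0, 0, -0.5, 0],
    [50, 0, 0, -0.3, 0],
    [50, 0, 0, -0.3, 0],
    [50, 0, 0, -0.17, 0],
    [50, 0, 0, 0, 0],
    [0, 0, 0, 0, 0],
    [0, 0, 0, 0, 0],
    [0, 0, 0, 0, 0],
    [0, 0, 0, 0, 0],
    [0, 0, 0, 0, 0],
  ],
  newtons=10,
)

```text
clock: 29.55
position: [0.4013, -0.1011, 0.0218]
ee_rot: [3.126, -0.316, 0.001]
force: [-0.8, -0.8, 3.3]
width: 0.124
gripper_force: 10.0
```

Call:
apply_moves(
  commands=[
    [0, 0, 0.09, 0, 0],
    [0, 0.02, 0.09, 0, 0],
    [0, 0.05, 0.11, 0, 0],
    [0, 0.05, 0.1, 0, 0],
    [0, 0.07, 0.09, 0, 0],
    [0, 0.08, 0.08, 0, 0],
    [0, 0.1, 0.07, 0, 0],
    [0, 0.1, 0.05, 0, 0],
    [0, 0.11, 0.04, 0, 0],
    [0, 0.11, 0.02, 0, 0],
    [0, 0.1, 0, 0, 0],
    [0, 0.08, 0, 0, 0],
  ],
)

```text
clock: 31.05
position: [0.4536, -0.0563, 0.0216]
ee_rot: [-3.125, 0.315, 0.0]
force: [-3.5, -0.5, -2.9]
width: 0.124
gripper_force: 10.0
```

Call:
apply_moves(
  commands=[
    [0, 0, 0, 0, 0],
    [50, 0, 0, 0, 0],
    [50, 0, 0, 0, 0],
    [50, 0, 0, 0, 0],
    [50, 0, 0, 0.4, 0],
    [50, 0, 0, 0.9, 0],
    [50, 0, 0, 0.9, 0],
    [50, 0, 0, 0.9, 0],
    [50, 0, 0, 0.9, 0],
    [50, 0.9, 0, 0, 0],
    [50, 0, 0, 0, 0],
    [50, 0, 0, 0, 0],
  ],
)

```text
clock: 32.55
position: [0.5067, -0.0564, 0.2611]
ee_rot: [-3.126, 0.315, 0.002]
force: [0.2, 0.3, -0.6]
width: 0.501
gripper_force: 0.0
```

```bash
python3 - <<'E'
from h import *
np.set_printoptions(precision=4,suppress=True)
s=observe(); print(s["position"],s["force"])
P=pose("wrist"); p3,d3=imaging.get_image("wrist");p2,d2=imaging.get_image("side")
C=cloud(P,d3);B=box(C); m=(abs(B[...,1])<.05)&(B[...,0]<.085)&(B[...,0]>-.085)&(B[...,2]>0)&(B[...,2]<.03)&(abs(B[...,1])>.004)
Q=B[m]
for _ in range(15):
    A=np.c_[Q[:,:2],np.ones(len(Q))]; k=np.linalg.lstsq(A,Q[:,2],rcond=None)[0]; r=Q[:,2]-A@k; Q=Q[(r<np.quantile(r,.5)+.0015)] if r.std()>.001 else Q
print("plane",k,len(Q),r.std())
for n,X in (("w",C),("s",cloud(pose("side"),d2))):
    a=(X[...,2]>.080)&(X[...,2]<.092)&(X[...,0]<.48)&(X[...,0]>.37)&(X[...,1]<-.03)&(X[...,1]>-.14)
    b=(X[...,2]>.09)&(X[...,2]<.105)&(abs(X[...,0]-.515)<.03)&(abs(X[...,1]+.033)<.03)
    for q in (a,b):
        if q.sum(): print(n,q.sum(),np.median(X[q],0))
    if a.sum(): k=np.median(X[a],0); print("catch",np.arctan2(k[1]+.102,k[0]-.447)-YAW-np.pi/2)
cv2.imwrite("pics/w7.png",cv2.resize(np.hstack([p3[:330,150:490],cv2.resize(p2[170:280,240:370],(390,330))]),None,fx=1,fy=1)[:,:,::-1])
E
```

```text
[ 0.5067 -0.0564  0.2611] [ 0.1983  0.3001 -0.6029]
plane [-0.0002  0.0014  0.0113] 4597 0.0009026139539192304
w 89 [ 0.4507 -0.0553  0.0858]
w 351 [ 0.5148 -0.0323  0.0978]
catch 0.12135226245157149
s 18 [ 0.4487 -0.0572  0.0853]
s 45 [ 0.5132 -0.0372  0.0981]
catch 0.16283485843286383
```

View pics/w7.png

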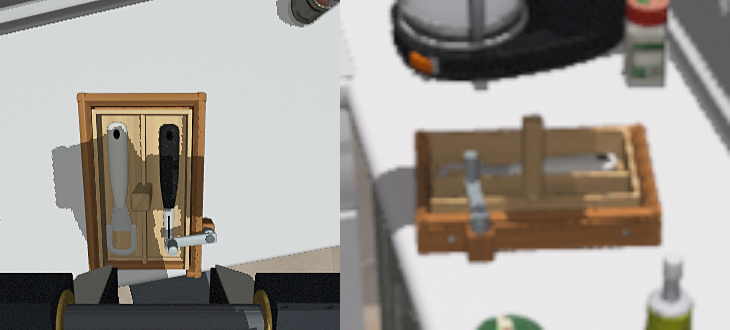

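The tray is home and level, with both utensils flat in it. The catch is closed over it at about 0.1 rad, and the arm is clear.

```bash
python3 -c "
from cell import arm
print(arm.sign_off())"
```

```text
the job is handed in; nothing more can be done
None
```

The job is handed in: the tray is turned round and fully home with its open end at the box's low end, both utensils are in it, and the catch is back over it at about 0.1 rad from closed. The clock stood at about 33 s, and I got no verdict back from the judging.

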